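Pack up the sprung corner of a printer bed and hold the wedge

TASK

The 3D printer's bed has lost the spring and screw at its front right corner. Lay the flat magenta plates on the carriage under the bed's front edge by that corner, one on top of the other, as many as it takes for the orange wedge on top to fill what is left of the gap; then push the wedge in, thin end first, until you feel it bite firmly between plates and bed, without jacking the bed up by 3 mm or more. Finish still gripping the wedge and holding it pushed in there so that a new spring can be fitted, and do not disturb the screw tray, the screwdriver or the white bracket.

Things in the scene. Friction and masses are not known exactly. Their poses are not given: they have to be found in the camera images.
- base: Printer base on the bench, gantry off: black rail on two cross bars with a flat aluminium carriage plate 238 mm (x) by 226 mm (y), 4 mm thick, whose top is 60 mm above the bench. Fixed. Origin on the bench under the middle of the carriage plate; x points from the front of the printer (the robot's side) to its back, y to its left, z up.
- bed: Black square bed with glass, 214 x 214 x 6 mm, centred over the carriage (which sticks out 12 mm in front), on screws and yellow springs at three corners. Origin mid underside, axes as base. Gap above the carriage 13 to 21.5 mm, varies. Front right corner (-x, -y; white ring round an empty hole) has no spring: the edge there springs up about 1 mm per 3 N pushed.
- bed_edge (a point): Point on the lower front edge of the bed (height: underside of the bed), 35 mm in from its right-hand side: the middle of the place for the packing. Axes as the bed: x points in under the bed. Its height above the bench minus 60 mm is the gap. Packing may be up to 25 mm to the side of it.
- plate1: Flat printed packing plate, magenta, 85 mm (x) by 30 mm (y) by 6 mm thick, 20 g, lying flat on the bench; three alike. Origin at the middle of its underside. Either end may go in. In place about half of its length (at least 20 mm) is under the bed and the rest sticks out in front; it then lies by itself on the carriage.
- plate2: The second plate, the same as plate1.
- plate3: The third plate, the same as plate1. One or two plates are needed, never all three.
- wedge: Printed wedge, orange, 116 mm long (x), 28 mm wide (y), 25 g, lying flat on the bench. Origin at the middle of its underside. Its flat tail from x = -58 to -8 mm is 13 mm thick, and is what to grip; from there the top slopes down to 1.5 mm at the nose at x = +58 mm (11.5 mm in 66 mm). The underside is flat.
- tray: Bystander: blue open screw tray 90 x 70 x 22 mm with the new spring and screw.
- driver: Bystander: screwdriver about 150 mm long, lying on the bench.
- bracket: Bystander: white printed U-shaped bracket, 110 x 43 mm, 16 mm high, lying on the bench.

How it is judged:
By the outcome, as a careful person would: the job done as asked, in the order asked, and still so for the second after the job is handed in, while the arm keeps its last pose, push and grip.
It also fails if it takes over 72 s, if anything falls off the work surface, if the arm or the gripper's body presses on something with over 40 N, if the wrist force passes 120 N, or if a joint passes its speed limit or range.

ROBOT

A 7-joint arm with a two-finger parallel gripper is mounted at the origin on the work surface. World frame = base frame: x ahead of the robot, y to its left, z up, the work surface at z = 0. Lengths are in m, angles in rad, forces in N, time in s.
With the tool pointing down it reaches from about 0.425 to 0.875 m from the base axis. Payload 8.4 kg.
Tool frame: the origin (TCP) lies on the front face of the gripper's body, between the roots of the fingers; the fingertips stand 70 mm ahead of it and the grasp point (between the pads) lies 51 mm ahead of it; x points along the fingers, z is the direction in which the jaws open and shut, and the axes are right-handed (so a half turn about x gives the same grasp; the last joint's range is limited). The gripper opens to 87 mm and grips with 3 to 60 N. Pads are 19 mm wide; open, the fingers measure 117 mm over their backs; the gripper's body (75 mm by 190 mm) begins 51 mm behind the grasp point.
Start: joints at [-1.345, 0.333, 0.04, 1.465, -0.013, 1.343, -0.059], TCP at [0.207, 0.616, 0.292] pointing down, gripper open.
Joint ranges: [-2.58, 2.58], [-0.38, 2.09], [-1.3, 1.39], [0.25, 2.4], [-1.5, 4.64], [0.08, 2.09], [-2.65, 2.65]. Speed limits (rad/s): [2.22, 2.22, 2.79, 2.79, 3.14, 3.14, 3.14].

INTERFACE

Orientations are given as a 3x3 rotation matrix whose columns are the frame's x, y, z axes.
In Python, from plant import r gives the robot as it stands. The module is installed in compiled form; this text tells all that it offers. Calls block until the motion is done:
- r.move_pose(position, orientation): joint-space move of the TCP to a pose.
- r.line_to(position, orientation=None, vel=0.15): straight line of the TCP; orientation=None keeps the orientation; vel is the mean speed in m/s.
- r.goto_joints(angles): joint-space move.
- r.open_gripper() and r.clamp(newtons=None): open the fingers fully, or close them until they stop; newtons is the grip in N (None keeps the last).
- r.dwell(seconds).
- r.ik(position, orientation): joint angles nearest the present ones, or None.
- r.snapshot(name): name is "scene" or "top" or "wrist"; returns a dict with "image" (384x512x3 uint8, red, green, blue), "fovy" (degrees; the focal length in pixels is half the picture's height over the tangent of half this angle, whatever the lens; pixels are square), "cx", "cy" (the principal point, pixels), "pose" (4x4, takes a point from camera to world coordinates). Camera axes: x right, y down, z forward; pixel columns grow to the right and rows downward; lengths in m; the calibration is good to about 2 mm. The wrist camera is an equidistant fisheye: a pixel r from the principal point sees the ray r / f radians off the axis. A picture is of the moment at which its call begins. There is no depth.
A pose or a line that the arm cannot do raises r.IKError and nothing moves.
- r.hand_in(): hands the job in, once; it reports no verdict.
Readings, each from a call of its own:
- r.current_time(): time.
- r.current_joint_positions(): joint angles.
- r.current_joint_velocities(): joint speeds.
- r.current_effort(): joint torques, N m.
- r.current_eef_pos(): TCP position.
- r.current_eef_rot(): TCP orientation.
- r.current_wrist_force(): force on the tool from outside, world axes, zero at the start.
- r.current_wrist_torque(): the same for the moment, N m.
- r.current_finger_gap(): finger opening in m.
Only numpy, scipy, OpenCV 4.12 (cv2) and the standard library are available. Lean on these libraries where they do the work, as an engineer would, in place of code of your own. Each camera call takes 0.05 s, during which the arm holds its last target.

## Working session

There is one attempt and no reset: what is moved stays moved. The work goes in short steps, each a Python script; the robot and the scene stay as the last script left them, time stands still between calls to the robot, and variables do not carry over. Pictures are saved under pics/ and viewed, and the job is handed in when it is done.

```bash
mkdir -p pics; ls
python3 - <<'E'
from plant import r
import cv2
for n in("scene","top","wrist"):
    s=r.snapshot(n); cv2.imwrite(f"pics/{n}0.png",s["image"][:,:,::-1]); print(n,s["fovy"],s["cx"],s["cy"],s["pose"].round(3).tolist())
print(r.current_time(), r.current_eef_rot().round(3).tolist(), r.current_finger_gap())
E
```

```text
pics
scene 57.220608309769 261.8868772758871 186.22596630578278 [[0.115, 0.755, -0.645, 1.19], [0.993, -0.089, 0.074, -0.055], [-0.002, -0.65, -0.76, 0.813], [0.0, 0.0, 0.0, 1.0]]
top 56.742846627391685 258.13996253406015 195.31390779821965 [[0.018, -0.982, 0.189, 0.46], [-1.0, -0.014, 0.022, 0.018], [-0.019, -0.19, -0.982, 0.865], [0.0, 0.0, 0.0, 1.0]]
wrist 65.70646984690485 255.42144280080413 193.77837780512922 [[0.319, 0.914, 0.251, 0.139], [0.948, -0.307, -0.086, 0.639], [-0.001, 0.265, -0.964, 0.384], [0.0, 0.0, 0.0, 1.0]]
0.15 [[-0.0, -0.948, 0.319], [-0.001, 0.319, 0.948], [-1.0, -0.0, -0.001]] 0.08696996502380284
```

View pics/scene0.png

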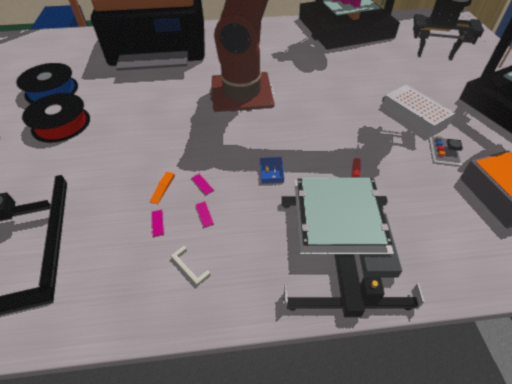

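View pics/top0.png

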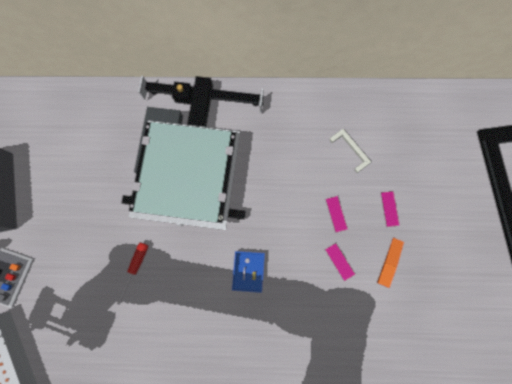

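View pics/wrist0.png

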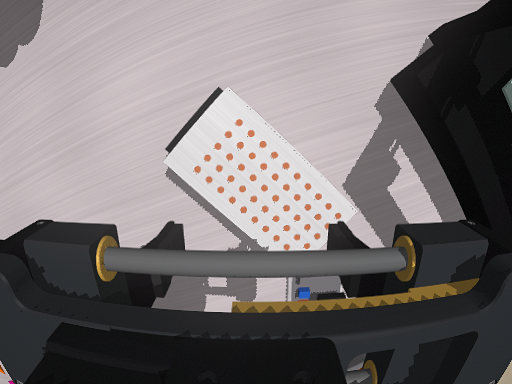

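```bash
cat > h.py <<'E'
import numpy as np, cv2
from plant import r
def cam(s):
    f=s["image"].shape[0]/2/np.tan(np.radians(s["fovy"])/2); return f,s["cx"],s["cy"],np.array(s["pose"])
def toplane(s,uv,z,fish=False):
    f,cx,cy,P=cam(s); uv=np.atleast_2d(np.float64(uv)); d=(uv-[cx,cy])/f
    if fish:
        t=np.linalg.norm(d,axis=1,keepdims=True)+1e-12; d=d/t*np.tan(t)
    d=np.c_[d,np.ones(len(d))]@P[:3,:3].T
    k=(z-P[2,3])/d[:,2]; return P[:3,3]+d*k[:,None]
def proj(s,X,fish=False):
    f,cx,cy,P=cam(s); X=(np.atleast_2d(X)-P[:3,3])@P[:3,:3]
    if fish:
        rr=np.linalg.norm(X[:,:2],axis=1,keepdims=True); t=np.arctan2(rr,X[:,2:]); return X[:,:2]/rr*t*f+[cx,cy]
    return X[:,:2]/X[:,2:]*f+[cx,cy]
def blobs(im,h0,h1,amin=60,s0=120,v0=60):
    hsv=cv2.cvtColor(np.ascontiguousarray(im),cv2.COLOR_RGB2HSV)
    m=cv2.inRange(hsv,(h0,s0,v0),(h1,255,255))
    n,l,st,c=cv2.connectedComponentsWithStats(m)
    out=[]
    for i in range(1,n):
        if st[i,4]>=amin: out.append((cv2.findContours((l==i).astype('u1'),0,1)[0][0][:,0],st[i,4]))
    return out
E
python3 - <<'E'
from h import *
s=r.snapshot("top"); im=s["image"]
for nm,a,b,z in(("mag",145,172,.006),("or",5,17,.007),("blue",108,125,.022)):
    for c,A in blobs(im,a,b):
        X=toplane(s,c,z)[:,:2]*1000
        (cx,cy),(w,h),an=cv2.minAreaRect(X.astype('f4')); print(nm,A,c.mean(0).round(),(round(cx),round(cy)),round(w),round(h),round(an,1))
cv2.imwrite("pics/topz.png",cv2.resize(im[100:250,100:280,::-1],None,fx=4,fy=4,interpolation=cv2.INTER_CUBIC))
s=r.snapshot("scene");im=s["image"]
for nm,a,b,z in(("mag",145,172,.006),("or",5,17,.007)):
    for c,A in blobs(im,a,b):
        X=toplane(s,c,z)[:,:2]*1000
        (cx,cy),(w,h),an=cv2.minAreaRect(X.astype('f4')); print(nm,A,c.mean(0).round(),(round(cx),round(cy)),round(w),round(h),round(an,1))
cv2.imwrite("pics/scenez.png",cv2.resize(im[150:290,270:410,::-1],None,fx=4,fy=4,interpolation=cv2.INTER_CUBIC))
E
```

```text
mag 409 [390. 209.] (598, -282) 83 30 7.1
mag 405 [336. 214.] (583, -152) 83 29 14.9
mag 441 [340. 262.] (469, -158) 83 29 30.9
or 590 [391. 262.] (470, -278) 29 113 68.7
blue 1022 [248. 271.] (443, 58) 69 88 86.8
mag 103 [347.   1.] (-741, 636) 148 77 83.1
mag 216 [202. 184.] (472, -157) 86 31 30.1
mag 260 [204. 214.] (586, -151) 86 30 15.8
mag 275 [157. 222.] (601, -280) 85 30 4.8
or 175 [77. 12.] (-802, -799) 351 32 21.0
or 858 [141.   4.] (-848, -481) 558 127 83.1
or 878 [500. 171.] (516, 755) 102 201 58.7
or 323 [162. 187.] (472, -277) 33 124 68.3
```

View pics/topz.png

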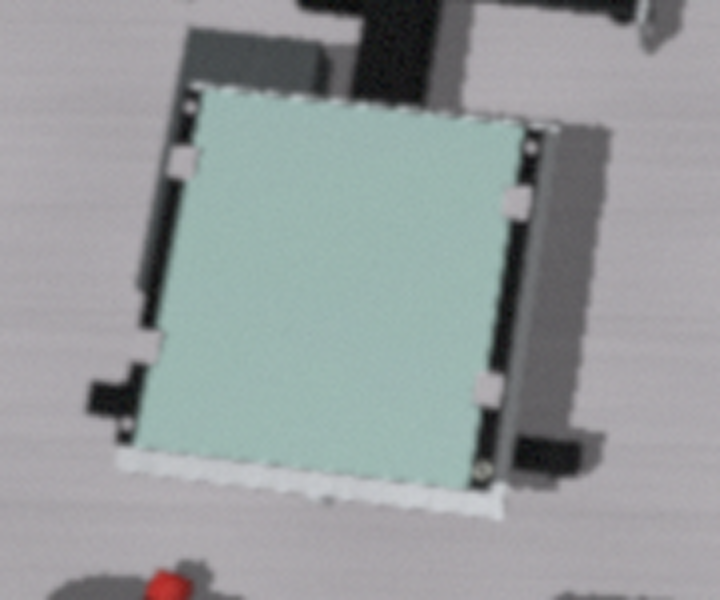

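View pics/scenez.png

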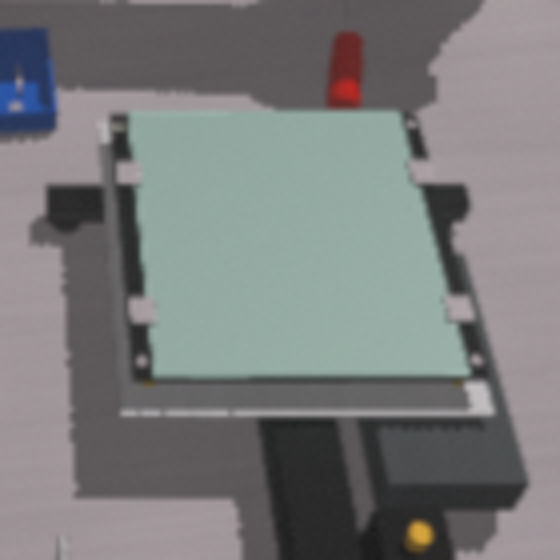

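Run:
```python
from h import *
s=r.snapshot("top")
uv=np.array([[117,467],[502,518]])/4+100
X=toplane(s,uv,.06);print(X.round(4), np.linalg.norm(X[1]-X[0]))
d=X[0]-X[1]; print(np.degrees(np.arctan2(-d[0],d[1])))
im=s["image"];cv2.imwrite("pics/plz.png",cv2.resize(im[180:300,310:420,::-1],None,fx=5,fy=5,interpolation=cv2.INTER_CUBIC))
yaw=np.arctan2(-d[0],d[1]); ex=np.array([np.cos(yaw),np.sin(yaw),0]);ey=np.array([-ex[1],ex[0],0]);ez=np.array([0,0,1.])
m=X.mean(0); m[2]=.06
be=m+ex*.012-ey*(.107-.035); print(be)
for pit in(20,30,40,50,60):
  for up in(1,-1):
    for back in (.22,.26):
      p=np.radians(pit); tx=np.cos(p)*ex-np.sin(p)*ez; ty=up*(np.sin(p)*ex+np.cos(p)*ez); R=np.c_[tx,ty,np.cross(tx,ty)]
      cf=.964*tx-.265*ty; # camera fwd
      cp=be+[0,0,.01]-cf*back
      t=cp+.092*tx-.072*ty
      q=r.ik(t,R); print(pit,up,back,cp.round(3),t.round(3),np.degrees(np.arcsin(-cf[2])).round(),None if q is None else np.round(q,2))
```

```text
[[0.561  0.3317 0.06  ]
 [0.5352 0.1092 0.06  ]] 0.22405669153814822
-6.613274150377056
[0.55177392 0.14755075 0.06      ]
20 1 0.22 [0.374 0.168 0.197] [0.435 0.161 0.098] 35.0 None
20 1 0.26 [0.341 0.172 0.22 ] [0.403 0.165 0.121] 35.0 None
20 -1 0.22 [0.334 0.173 0.088] [0.444 0.16  0.124] 5.0 None
20 -1 0.26 [0.294 0.177 0.091] [0.405 0.165 0.127] 5.0 None
30 1 0.22 [0.398 0.165 0.227] [0.442 0.16  0.118] 45.0 None
30 1 0.26 [0.37  0.169 0.255] [0.414 0.164 0.147] 45.0 None
30 -1 0.22 [0.34  0.172 0.126] [0.455 0.159 0.142] 15.0 None
30 -1 0.26 [0.302 0.177 0.136] [0.417 0.163 0.152] 15.0 None
40 1 0.22 [0.428 0.162 0.251] [0.452 0.159 0.137] 55.0 None
40 1 0.26 [0.405 0.165 0.284] [0.429 0.162 0.17 ] 55.0 None
40 -1 0.22 [0.353 0.171 0.162] [0.469 0.157 0.158] 25.0 None
40 -1 0.26 [0.317 0.175 0.178] [0.433 0.161 0.174] 25.0 None
50 1 0.22 [0.461 0.158 0.27 ] [0.465 0.158 0.153] 65.0 None
50 1 0.26 [0.444 0.16  0.306] [0.448 0.16  0.19 ] 65.0 [ 0.61 -0.34 -1.18  2.36  0.36  0.4  -2.62]
50 -1 0.22 [0.372 0.168 0.195] [0.486 0.155 0.171] 35.0 [-1.01 -0.11  0.33  2.38  1.06  0.6  -0.05]
50 -1 0.26 [0.339 0.172 0.218] [0.453 0.159 0.194] 35.0 [-0.58 -0.18 -0.15  2.39  0.9   0.63  0.05]
60 1 0.22 [0.497 0.154 0.283] [0.48  0.156 0.167] 75.0 [ 0.74 -0.04 -1.28  2.24  0.54  0.56 -2.64]
60 1 0.26 [0.487 0.155 0.322] [0.47  0.157 0.206] 75.0 [-0.43 -0.13 -0.18  2.25  0.52  0.68 -2.65]
60 -1 0.22 [0.396 0.166 0.225] [0.504 0.153 0.181] 45.0 [-0.98 -0.07  0.41  2.25  0.62  0.63  0.44]
60 -1 0.26 [0.368 0.169 0.253] [0.476 0.156 0.209] 45.0 [-1.02 -0.17  0.38  2.26  0.63  0.74  0.41]
```

View pics/plz.png

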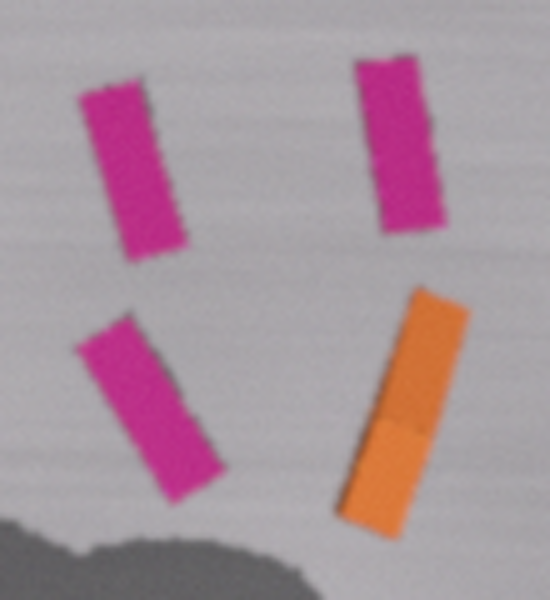

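Run:
```python
from h import *
yaw=np.radians(-6.6); ex=np.array([np.cos(yaw),np.sin(yaw),0]);ez=np.array([0,0,1.])
be=np.array([.5518,.1475,.06])
p=np.radians(53);tx=np.cos(p)*ex-np.sin(p)*ez; ty=-(np.sin(p)*ex+np.cos(p)*ez); R=np.c_[tx,ty,np.cross(tx,ty)]
cf=.964*tx-.265*ty; cp=be+[0,0,.01]-cf*.22; t=cp+.092*tx-.072*ty
q=r.ik(t,R); print(q)
r.move_pose(t,R)
s=r.snapshot("wrist"); print(r.current_time(),r.current_wrist_force(),s["pose"].round(4).tolist())
import pickle; pickle.dump(s,open("w1.pkl","wb"))
im=s["image"][::-1,::-1]
cv2.imwrite("pics/w1.png",im[:,:,::-1])
u=proj(s,be,True);print(u)
```

```text
[-1.00186462 -0.10176807  0.35213212  2.34490144  0.92158904  0.59306076
  0.10419176]
2.4083 [ 0.10972089 -0.4510746   0.56488788] [[0.1141, 0.6061, 0.7871, 0.3791], [0.9935, -0.0703, -0.0899, 0.1681], [0.0009, 0.7923, -0.6102, 0.2048], [0.0, 0.0, 0.0, 1.0]]
[[254.27548581 182.55672136]]
```

View pics/w1.png

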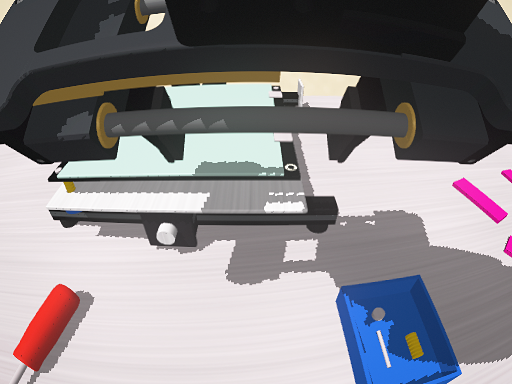

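Run:
```python
import pickle,cv2
s=pickle.load(open("w1.pkl","rb")); im=s["image"][::-1,::-1]
cv2.imwrite("pics/w1z.png",cv2.resize(im[150:240,190:350,::-1],None,fx=5,fy=5,interpolation=cv2.INTER_NEAREST))
```

```text
(no output)
```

View pics/w1z.png

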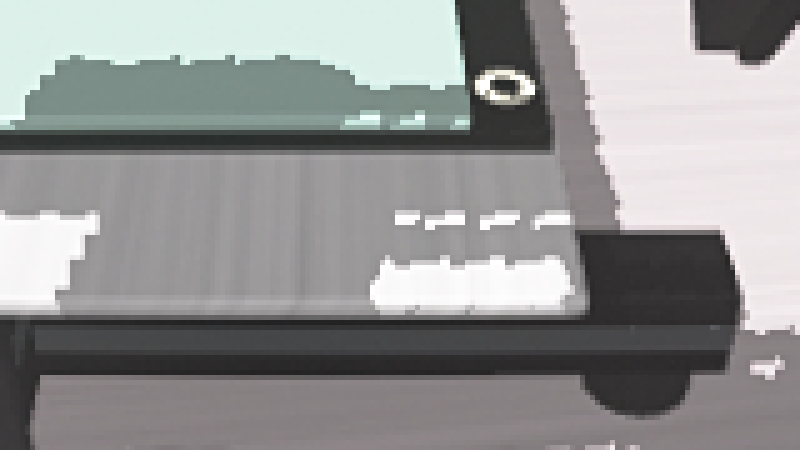

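Run:
```python
import pickle,cv2,numpy as np
s=pickle.load(open("w1.pkl","rb")); im=s["image"][::-1,::-1]
g=cv2.cvtColor(np.ascontiguousarray(im),cv2.COLOR_RGB2GRAY)
for c in(215,230,245,255,262,285,295,300,303): print(c,"bed",g[174:186,c],"car",g[202:219,c])
for v in (181,185,190,200,205,208,210,212): print(v,g[v,293:314])
for v in (170,174,176,178): print(v,g[v,290:310])
```

```text
215 bed [149 137  71  47  47  58 109 156 151 150 150 150] car [152 152 152 152 152 151 149 159 167 160 144  92  40  59  72  72  71]
230 bed [149 133  70  44  45  59 113 158 154 153 153 153] car [150 150 150 148 149 149 148 156 166 159 148 100  34  54  71  72  71]
245 bed [149 132  69  45  45  61 117 162 155 155 154 154] car [154 153 154 152 152 153 153 160 173 165 152 101  35  51  71  70  70]
255 bed [149 131  68  45  46  62 117 161 157 157 156 156] car [156 155 154 154 154 154 154 162 176 165 154 100  35  51  71  70  70]
262 bed [220 166  67  47  48  62 116 158 155 153 153 154] car [154 155 155 153 153 153 152 161 172 161 149 102  36  51  71  71  70]
285 bed [ 48  48  54  50  49  61 117 163 160 158 157 157] car [208 253 249 248 248 248 248 250 249 220 185 108  34  56  72  72  71]
295 bed [ 52  52  54  52  52  61 114 159 157 155 155 156] car [218 254 250 250 249 249 250 252 248 214 182 102  37  58  73  72  71]
300 bed [103  94  83  87  96 101 125 158 157 156 156 155] car [255 251 249 249 249 249 250 253 249 217 177  97  38  60  72  71  72]
303 bed [133 133 133 132 134 136 138 139 135
[... 463 characters left out ...]
8 250 250 249 250 249 249 249 252 242 150 155 125  56  46  47  48
  50  49  48]
208 [249 248 250 250 250 250 250 250 251 247 233 213 153 149 103  42  46  46
  47  46  47]
210 [248 248 248 244 248 248 248 249 239 184 167 172 172 173 126  44  46  48
  47  50  48]
212 [182 183 182 182 183 181 178 177 178 168 145 141 135 114  71  43  47  47
  47  46  46]
170 [157 160 162 159 119  83  45  48  62 109 140 138 136 135 136 135 130 207
 240 235]
174 [ 51  51  51  51  51  52  50  51  50  60 103 137 134 133 133 132 132 129
 197 236]
176 [ 51  51  56  55  55  54  54  55  53  49  83 139 134 133 133 132 132 131
 127 196]
178 [ 50  50  50  50  50  52  50  51  50  53  96 143 134 134 133 134 133 133
 130 139]
```

Run:
```python
from h import *
import pickle
s=pickle.load(open("w1.pkl","rb"))
F=lambda u,v:np.array([511-u,383-v],float)
def ray(uv):
    a=toplane(s,uv,0,True)[0]; o=s["pose"][:3,3]; d=a-o; return o,d/np.linalg.norm(d)
def onplane(uv,n,c):
    o,d=ray(uv); return o+d*((c-n@o)/(n@d))
A=np.array([toplane(s,F(c,208.6),.06,True)[0] for c in(215,245,262,303)]); print(A.round(4))
k=np.polyfit(A[:,1],A[:,0],1); yaw=-np.arctan(k[0]); print("yaw",np.degrees(yaw))
# carriage right edge corner
R0=[toplane(s,F(u,v),.06,True)[0].round(4) for u,v in((305.2,200),(306.2,205),(307,208.5))];print("right edge",R0)
ex=np.array([np.cos(yaw),np.sin(yaw),0]);c0=ex@A.mean(0)
for c in(215,245,262): print("bottom z", onplane(F(c,213.1),ex,c0))
for c in(215,245,262,285,295): print("bed", onplane(F(c,179.85),ex,c0+.012).round(4))
print("bed right corner",onplane(F(300,179.85),ex,c0+.012).round(4))
```

```text
[[0.5459 0.1793 0.06  ]
 [0.5435 0.1572 0.06  ]
 [0.542  0.1447 0.06  ]
 [0.5383 0.1145 0.06  ]]
yaw -6.66825195466249
right edge [array([0.5479, 0.1104, 0.06  ]), array([0.542 , 0.1111, 0.06  ]), array([0.5381, 0.1115, 0.06  ])]
bottom z [0.54602153 0.1797314  0.05541817]
bottom z [0.54339844 0.15729477 0.05557956]
bottom z [0.54192525 0.14469385 0.05559778]
bed [0.5579 0.1777 0.0775]
bed [0.5553 0.1558 0.0775]
bed [0.5539 0.1434 0.0775]
bed [0.5519 0.1266 0.0775]
bed [0.551  0.1193 0.0776]
bed right corner [0.5506 0.1156 0.0776]
```

```bash
cat >> h.py <<'E'
def Rd(yaw):
    c,s=np.cos(yaw),np.sin(yaw); return np.c_[[0,0,-1.],[-c,-s,0],[-s,c,0]]
YAW=np.radians(-6.65); EX=np.array([np.cos(YAW),np.sin(YAW),0]);EY=np.array([-EX[1],EX[0],0]);EZ=np.array([0,0,1.])
BE=np.array([.554,.1495,0])
def st(m): print(m,"t",round(r.current_time(),2),"p",np.round(r.current_eef_pos(),4),"F",np.round(r.current_wrist_force(),2),"gap",round(r.current_finger_gap(),4),flush=True)
def pick(c,yaw,off,N,ztip=.0015):
    e=np.array([np.cos(yaw),np.sin(yaw),0]); g=np.array([c[0],c[1],0])+off*e; R=Rd(yaw)
    r.move_pose(g+[0,0,.105],R); r.line_to(g+[0,0,.07+ztip],vel=.15); r.clamp(N); st("picked"); r.line_to(g+[0,0,.17],vel=.25); st("up")
def place(off,zb,ztip=.0015,back=.060):
    R=Rd(YAW); f=BE+off*EX; z=zb+.07+ztip
    r.move_pose(f-back*EX+[0,0,.19],R); r.line_to(f-back*EX+[0,0,z+.0018],vel=.15); st("pre")
    r.line_to(f+[0,0,z+.0018],vel=.1); st("in"); r.line_to(f+[0,0,z+.0002],vel=.03); st("down")
    r.open_gripper(); st("open")
E
python3 - <<'E'
from h import *
yw=np.radians(30.5);e=np.array([np.cos(yw),np.sin(yw),0]);g=np.array([.4705,-.1575,.0715])-.0275*e
for p,y in((g,yw),(np.array([.5845,-.1515,.0715])-.0275*np.array([.9646,.2638,0]),np.radians(15.3)),(np.array([.429,-.261,.0715]),np.radians(-21.5)),(BE-.0875*EX+[0,0,.14],YAW),(BE-.105*EX+[0,0,.14],YAW)):
    q=r.ik(p,Rd(y));print(p.round(3),None if q is None else q.round(2))
pick((.4705,-.1575),yw,-.0275,25)
s=r.snapshot("wrist");cv2.imwrite("pics/p1.png",s["image"][:,:,::-1])
E
```

```text
[ 0.447 -0.171  0.072] [ 0.92  0.32 -0.72  2.07  0.28  0.85  2.15]
[ 0.558 -0.159  0.072] [-0.47  0.54  0.84  1.89 -0.5   0.93  2.45]
[ 0.429 -0.261  0.072] [ 0.42  0.28  0.04  2.05 -0.01  0.82  1.67]
[0.467 0.16  0.14 ] [-1.03  0.18  0.67  2.04 -0.14  0.96  1.17]
[0.45  0.162 0.14 ] [-1.04  0.14  0.65  2.08 -0.1   0.96  1.12]
picked t 6.27 p [ 0.4468 -0.1715  0.0715] F [ 0.56 -0.27 -0.27] gap 0.0291
up t 6.81 p [ 0.4468 -0.1717  0.1704] F [-0.08  0.96 -1.4 ] gap 0.0295
```

View pics/p1.png

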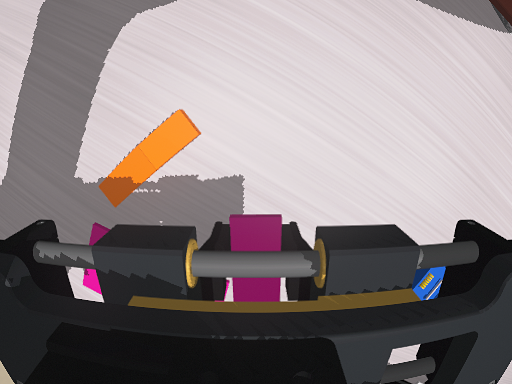

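Run:
```python
from h import *
place(-.0275,.06)
s=r.snapshot("wrist");cv2.imwrite("pics/p2.png",s["image"][:,:,::-1])
r.line_to(r.current_eef_pos()*[1,1,0]+[0,0,.2],vel=.25)
s=r.snapshot("top");cv2.imwrite("pics/p3.png",cv2.resize(s["image"][150:280,150:310,::-1],None,fx=5,fy=5)); st("")
s=r.snapshot("wrist");cv2.imwrite("pics/p4.png",s["image"][:,:,::-1])
```

```text
pre t 8.68 p [0.4672 0.1595 0.1335] F [-0.3   0.44 -0.41] gap 0.0295
in t 9.43 p [0.5262 0.153  0.1333] F [ 1.24  0.37 -0.44] gap 0.0294
down t 9.68 p [0.5263 0.1527 0.1317] F [-0.7  -0.02 -0.47] gap 0.029
open t 10.83 p [0.5267 0.1527 0.1317] F [ 0.4  -0.15  0.08] gap 0.087
 t 11.36 p [0.5266 0.1524 0.1999] F [-0.66 -0.39 -0.33] gap 0.0869
```

View pics/p2.png

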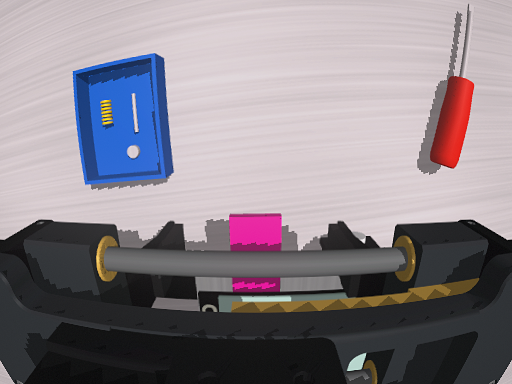

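View pics/p4.png

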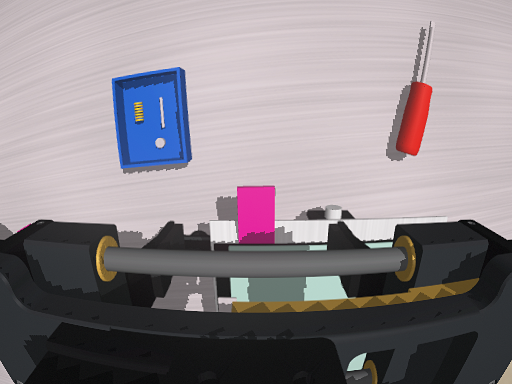

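View pics/p3.png

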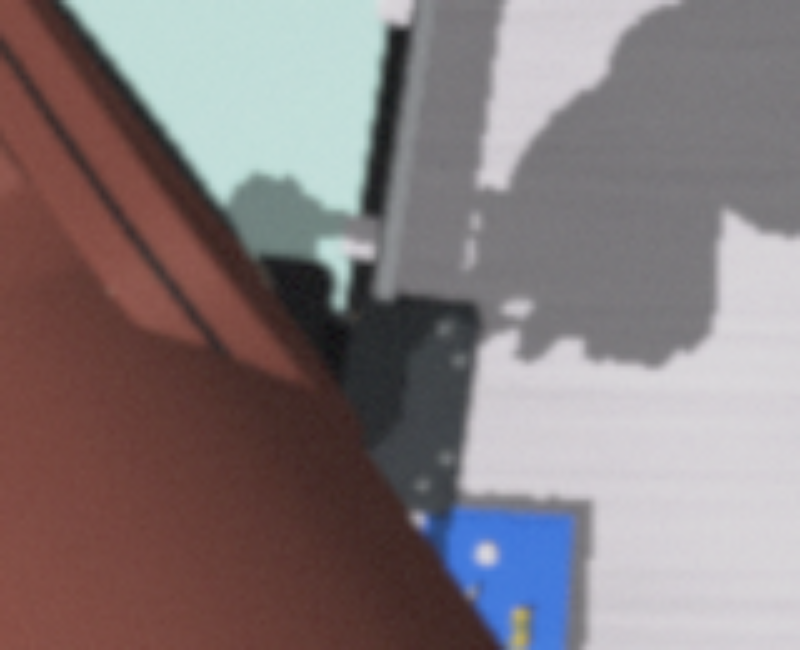

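Run:
```python
from h import *
s=r.snapshot("wrist")
for uv,z in(((237.5,186),.066),((274.5,186),.066),((238,242),.066),((225,243.5),.0775),((225,221),.06),((400,217.5),.06)):
    X=toplane(s,uv,z,True)[0]; print(uv,X.round(4), "along",((X-BE)@EX).round(4),"lat",((X-BE)@EY).round(4))
c=[b for b in blobs(s["image"],145,172)]
for k,A in c: print(A,k.min(0),k.max(0))
```

```text
(237.5, 186) [0.5086 0.1399 0.066 ] along -0.044 lat -0.0148
(274.5, 186) [0.5119 0.1687 0.066 ] along -0.044 lat 0.0142
(238, 242) [0.5561 0.1339 0.066 ] along 0.0039 lat -0.0153
(225, 243.5) [0.5512 0.1248 0.0775] along 0.0 lat -0.0249
(225, 221) [0.5385 0.125  0.06  ] along -0.0125 lat -0.0261
(400, 217.5) [0.5552 0.2798 0.06  ] along -0.0139 lat 0.1296
2149 [237 187] [274 244]
```

Run:
```python
from h import *
pick((.5845,-.1515),np.radians(15.3),-.0275,25)
place(-.0275,.066)
r.line_to(r.current_eef_pos()*[1,1,0]+[0,0,.2],vel=.25)
s=r.snapshot("wrist");cv2.imwrite("pics/q4.png",s["image"][:,:,::-1])
for k,A in blobs(s["image"],145,172): print(A,k.min(0),k.max(0))
```

```text
picked t 14.05 p [ 0.558  -0.1588  0.0715] F [-0.86  0.96  0.39] gap 0.0291
up t 14.59 p [ 0.5581 -0.1589  0.1707] F [-0.38  0.67 -0.58] gap 0.0296
pre t 16.34 p [0.4672 0.1595 0.1394] F [-0.34  0.61 -0.29] gap 0.0295
in t 17.09 p [0.5262 0.153  0.1393] F [-0.85 -0.53  0.27] gap 0.0294
down t 17.34 p [0.5263 0.1527 0.1376] F [-1.    0.45 -0.37] gap 0.0294
open t 18.5 p [0.5267 0.1527 0.1377] F [ 0.27 -0.11  0.69] gap 0.0872
2158 [236 185] [274 241]
```

View pics/q4.png

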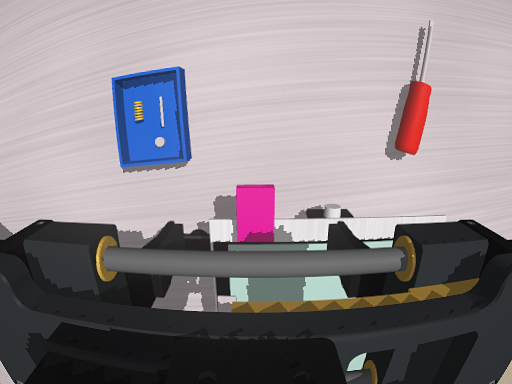

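```bash
cat >> h.py <<'E'
def favg(n=8):
    F=[]
    for i in range(n): r.dwell(.02); F.append(r.current_wrist_force())
    return np.mean(F,0)
E
python3 - <<'E'
from h import *
pick((.471,-.2775),np.radians(-21.4),-.045,45)
f=BE-.111*EX; R=Rd(YAW)
r.move_pose(f+[0,0,.19],R); r.line_to(f+[0,0,.150],vel=.15); F0=favg(); print("F0",F0)
s=r.snapshot("wrist");cv2.imwrite("pics/v1.png",s["image"][:,:,::-1])
r.line_to(f+[0,0,.1437],vel=.03); st("on"); F=favg(); print(F-F0)
np.save("F0.npy",F0)
E
```

```text
picked t 21.93 p [ 0.4291 -0.2611  0.0715] F [0.06 0.16 1.2 ] gap 0.0276
up t 22.47 p [ 0.429  -0.2614  0.1704] F [ 0.22 -0.2  -1.52] gap 0.0272
F0 [-0.09133439  0.09406054 -0.29766588]
on t 24.99 p [0.4436 0.1623 0.1436] F [ 0.17 -0.55 -0.07] gap 0.0273
[-0.13845222 -0.31935464 -0.01550011]
```

View pics/v1.png

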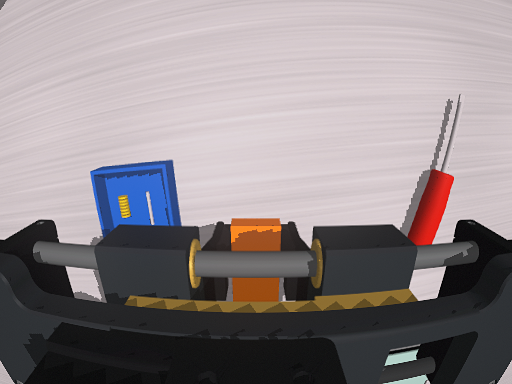

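Run:
```python
from h import *
F0=np.load("F0.npy")
P=lambda d:BE+(d-.103)*EX+[0,0,.1437]
r.line_to(P(.012),vel=.08)
for d in np.arange(.014,.0361,.002):
    r.line_to(P(d),vel=.03); F=favg(6)-F0
    p=r.current_eef_pos()-P(0); print(round(d*1e3),"act",round(p@EX*1e3,1),"z",round(p[2]*1e3,2),"push",round(-F@EX,2),"lat",round(F@EY,2),"z",round(F[2],2),flush=True)
    if -F@EX>5: break
st("")
```

```text
14 act 13.8 z 0.0 push -0.04 lat -0.17 z -0.08
16 act 16.0 z -0.01 push 0.1 lat -0.03 z -0.13
18 act 18.0 z -0.0 push -0.06 lat 0.0 z 0.03
20 act 20.0 z -0.01 push 0.1 lat -0.16 z 0.13
22 act 22.0 z -0.02 push -0.02 lat -0.09 z 0.25
24 act 24.0 z -0.01 push -0.39 lat -0.41 z 0.13
26 act 26.0 z -0.02 push -0.13 lat -0.01 z 0.28
28 act 28.1 z -0.0 push -0.85 lat 0.06 z -0.23
30 act 30.0 z -0.05 push 0.47 lat -0.26 z -0.37
32 act 31.9 z -0.08 push 1.85 lat -0.21 z -0.87
34 act 33.8 z -0.12 push 3.37 lat -0.2 z -0.69
36 act 35.8 z -0.13 push 4.37 lat 0.17 z -1.68
 t 29.73 p [0.4873 0.1572 0.1436] F [-5.26  0.78 -2.25] gap 0.0271
```

Run:
```python
from h import *
F0=np.load("F0.npy")
P=lambda d:BE+(d-.103)*EX+[0,0,.1437]
for d in (.038,.040,.041):
    r.line_to(P(d),vel=.03); F=favg(8)-F0
    p=r.current_eef_pos()-P(0); print(round(d*1e3,1),"act",round(p@EX*1e3,1),"z",round(p[2]*1e3,2),"push",round(-F@EX,2),"lat",round(F@EY,2),"z",round(F[2],2),flush=True)
    if -F@EX>7: break
r.dwell(.5); F=favg(10)-F0; print("hold",-F@EX,F[2],r.current_finger_gap())
for n in("wrist","scene","top"):
    s=r.snapshot(n);im=s["image"]
    if n=="scene": im=cv2.resize(im[140:290,130:400],None,fx=2.9,fy=2.9)
    cv2.imwrite(f"pics/e_{n}.png",im[:,:,::-1])
    if n=="wrist":
        for k,A in blobs(im,145,172)+blobs(im,5,17): print(A,k.min(0),k.max(0),len(k))
st("")
```

```text
38.0 act 37.7 z -0.12 push 5.05 lat -0.16 z -1.27
40.0 act 39.4 z -0.18 push 6.09 lat -0.59 z -0.14
41.0 act 40.0 z -0.22 push 8.65 lat -0.63 z 2.06
hold 8.302302338657768 1.665741013080794 0.027588551649747006
1618 [230 218] [281 250] 159
1112 [232 277] [278 301] 138
 t 31.69 p [0.4914 0.1569 0.1435] F [-9.27  0.95  1.87] gap 0.0273
```

View pics/e_wrist.png

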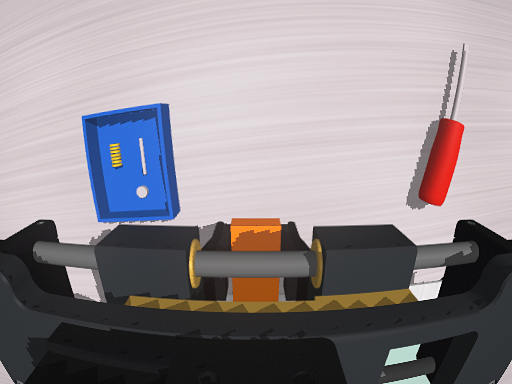

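View pics/e_scene.png

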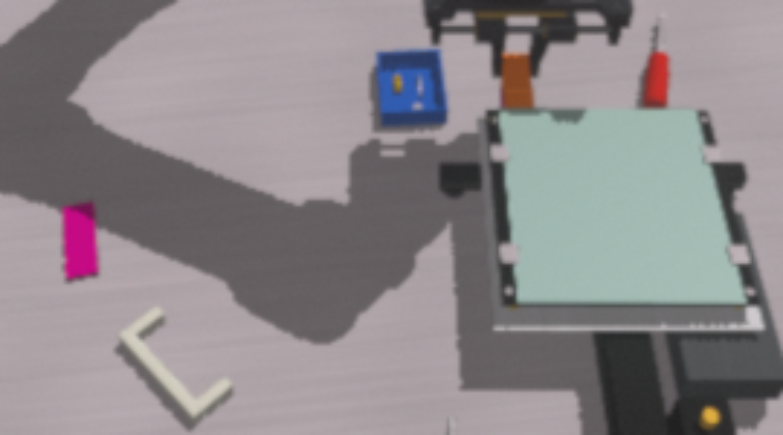

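View pics/e_top.png

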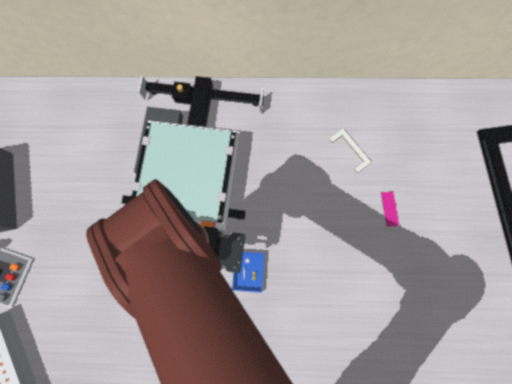

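Run:
```python
from h import *
s=r.snapshot("wrist");im=s["image"]
cv2.imwrite("pics/ez.png",cv2.resize(im[210:320,190:330,::-1],None,fx=5.5,fy=5.5,interpolation=cv2.INTER_NEAREST))
s2=r.snapshot("scene");im=s2["image"]
cv2.imwrite("pics/es.png",cv2.resize(im[140:190,280:370,::-1],None,fx=8,fy=8,interpolation=cv2.INTER_NEAREST))
# expected pixel of plate tail corners (z=.072) and bed edge
for l in(-.015,.015): print(proj(s,BE-.0445*EX+l*EY+[0,0,.072],True),proj(s,BE+l*EY+[0,0,.0785],True),proj(s2,BE-.0445*EX+l*EY+[0,0,.072]))
F0=np.load("F0.npy");F=favg(10)-F0;print(F@EX,F@EY,F[2],r.current_wrist_torque(),r.current_time())
```

```text
[[231.68220642 263.90380195]] [[233.43839035 324.72748045]] [[302.03635753 168.73936244]]
[[279.71556497 263.9224392 ]] [[277.85723464 324.74179583]] [[312.41084664 168.73086492]]
-8.60248386329344 -0.6421935592979028 1.9846972533715883 [0.14500332 1.90146853 0.00800467] 31.9583
```

View pics/ez.png

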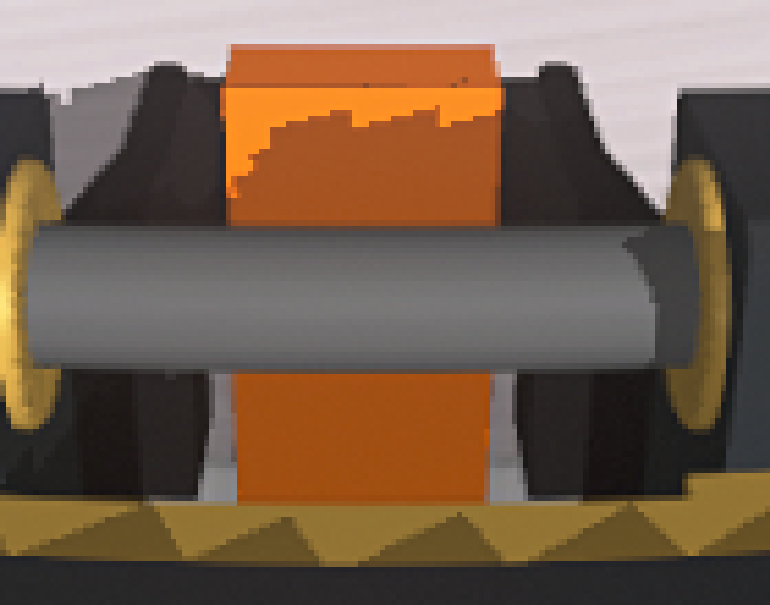

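View pics/es.png

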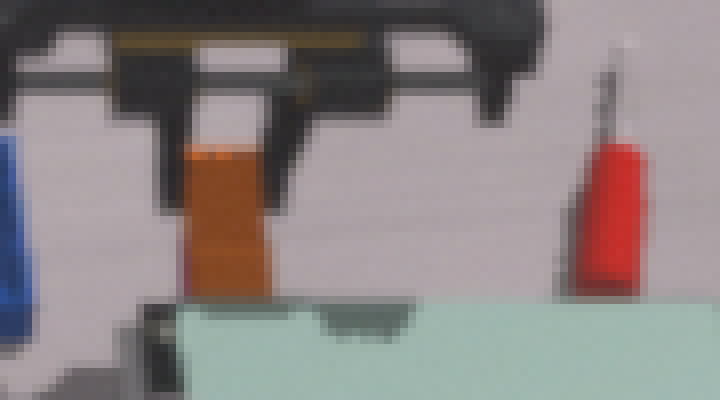

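Run:
```python
from h import *
a=cv2.imread("pics/scene0.png"); s=r.snapshot("scene"); b=np.ascontiguousarray(s["image"][:,:,::-1])
def X(u,l,z): return BE+u*EX+l*EY+[0,0,z]
print("2mm lift px",proj(s,X(.0,-.035,.086))-proj(s,X(.0,-.035,.084)))
ga,gb=[cv2.cvtColor(i,cv2.COLOR_BGR2GRAY) for i in(a,b)]
names={"FRcorner":(0.005,-.035),"FRhole":(.012,-.025),"FRclip":(.055,-.029),"BRclip":(.16,-.029),"BRcorner":(.214,-.035),"BLcorner":(.214,.179),"FLcorner":(0,.179),"BLclip":(.16,.172)}
pts=np.float32([proj(s,X(*v,.084))[0] for v in names.values()])
p2,stt,err=cv2.calcOpticalFlowPyrLK(ga,gb,pts[:,None],None,winSize=(13,13),maxLevel=0)
for n,p,q,e in zip(names,pts,p2[:,0],err): print(n,p.round(1),(q-p).round(2),e)
z=lambda i:cv2.resize(i[170:215,290:335],None,fx=8,fy=8,interpolation=cv2.INTER_NEAREST)
cv2.imwrite("pics/cmp.png",np.hstack([z(a),z(b)]))
```

```text
2mm lift px [[ 0.0524222  -0.48105038]]
FRcorner [296.5 178.8] [-0.55 -1.35] [16.774593]
FRhole [300.3 180.6] [-0.42 -0.77] [20.78051]
FRclip [299.9 192.7] [-0.34 -0.55] [10.659208]
BRclip [302.9 225.2] [-0.27 -0.15] [8.1721525]
BRcorner [302.1 244. ] [-0.16 -0.03] [6.9191937]
BLcorner [391.7 244. ] [0.04 0.34] [10.892752]
FLcorner [373.3 177.4] [-24.13 -38.22] [48.76128]
BLclip [383.7 225.2] [0.11 0.6 ] [10.042714]
```

View pics/cmp.png

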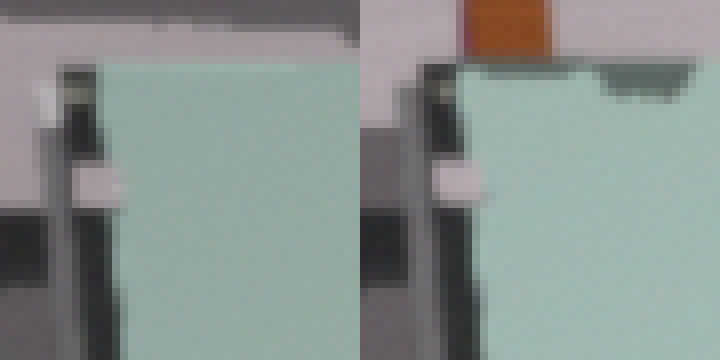

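Run:
```python
from h import *
F0=np.load("F0.npy");F=favg(10)-F0;print(F@EX,F[2],r.current_finger_gap(),r.current_eef_pos(),r.current_time())
print(r.hand_in())
```

```text
-8.481477543188904 1.4818099516967171 0.027317054437402604 [0.49139132 0.15687598 0.14347017] 32.175
the job is handed in; nothing more can be done
None
```

I stacked two magenta plates on the carriage at the bed's front right corner and pushed the wedge in on top, thin end first. I handed in at 32.2 s, still gripping the wedge and pushing.

- **Plates:** I measured the gap from the wrist camera at about 17.5 to 18 mm, and the wedge contact later suggested about 18.5 mm. One plate would have left almost the whole wedge thickness to fill, so I used two. About 44 mm of each sticks out in front of the bed. In the last pictures only a sliver of the stack could be seen; it was where I left it, to about 2 mm.
- **Wedge:** It first touched at about 29 mm in and is held at 40 mm in. The push before hand-in was steady at 8.3 to 8.6 N and the grip was stable (27.3 mm opening). The push rose sharply over the last millimetre. I put that down to friction, but did not confirm it.
- **Bed lift:** From the wedge's slope I work out about 1.9 mm at the packing place, and about 2.3 mm at the corner itself. A check against the starting scene picture gave 2.3 mm at the clip near the corner and about 3.2 mm at the corner hole. That check is coarse (4 mm per pixel, and the shadows had changed), so I relied on the slope figure, but the two do not fully agree.
- **Bystanders:** The tray, screwdriver and bracket look undisturbed in the last pictures, and I saw no sign of contact.

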